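# Fit a forming die into its bed holder

### The job

Fit the loose forming die into the grey holder on the bench: with the die tilted, slide its wide straight edge under the holder's lip until you feel it touch the stop, without forcing it. Lower its narrow tab onto the slanted face of the spring catch and let go of it there, then push the tab down until the catch snaps over it and the die lies flat on the holder's floor. Leave the hammer, the stake and the tray where they are.

Things in the scene. Friction and masses are not known exactly. Their poses are not given: they have to be found in the camera images.
- die_block (a point): centre of the upright block of the loose die, to hold it by: 22 mm thick along x, 70 mm along y, 40 mm high, on a 6 mm thick plate, all bare aluminium, 0.3 to 0.5 kg. This point is 26 mm above the plate's underside, midway between die_edge and die_tab. Axes: x towards the tab, y along the block, z up out of the plate
- die_edge (a point): middle of the die's wide straight edge (the one for under the lip), on the underside, 75 mm behind (-x) the block's centre. The plate is 90 mm wide from here to 35 mm ahead (+x) of the block's centre; axes as die_block
- die_tab (a point): middle of the end of the die's narrow tab, on the underside, 75 mm ahead of the block's centre. The tab is 44 mm wide and 40 mm long, 6 mm thick; axes as die_block
- pocket (a point): fixed dark steel bed, 136 mm wide; x from lip to catch, y along the lip, z up. On it a grey carriage with lip and catch is clamped anywhere 0 to 30 mm along +x; this offset s is not reported (feel for it) and does not change. Point: on the carriage's flat floor, 12 mm above the bench, below the block's centre of a fitted die if s = 0. A fitted die has these axes, its block s further in x
- bed_end (a point): middle of the bed's end below the lip, on the bench; x = -109 mm of pocket. From pocket, add s to x: stop wall at x = -75 mm; from it the lip, 112 mm long in y, overhangs to -63 mm, its underside 7.5 mm above the floor at the wall, 12.5 mm at its free edge, its top 22 mm. Cheeks 10 mm high at y = +-48 mm from the wall to x = -20 mm. Block 20 mm high, 50 mm wide behind the catch, to x = 131 mm
- catch (a joint): spring catch, slides along x: 0 = out towards the lip (also when snapped over the tab), 0.010 m = pushed back (5 N plus 400 N/m). 36 mm wide. Nose at x = 69 mm + s of pocket, 7.5 to 9.5 mm above the floor; from it a face slants up and away at 65 degrees to x = 77 mm + s, 26 mm high. With the wide edge within 3 mm of the stop wall a tab rests on that face; 5 to 15 N pushes it down past
- hammer_grip (a point): bystander: a hammer 240 mm long lying on the bench; point on its handle
- stake_mid (a point): bystander: a small steel stake 72 mm high on a foot 60 mm across, standing on the bench; point 30 mm above its underside
- tray_mid (a point): bystander: an open black tray 120 x 160 mm, 40 mm high; point 20 mm above its underside, in its middle
Things that resemble listed ones, but are neither listed nor needed, are in the scene too. Leave any red or turquoise look-alike of the part that bears die_block alone.

How it is judged:
By the outcome, as a careful person would: the job done as asked, in the order asked, and still so for the second after the job is handed in, with the robot touching nothing.
It also fails if it takes over 64 s, if anything falls off the work surface, if the arm or the gripper's body presses on something with over 40 N, if the wrist force passes 120 N, or if a joint passes its speed limit or range.

### The arm

A 7-joint arm with a two-finger parallel gripper is mounted at the origin on the work surface. World frame = base frame: x ahead of the robot, y to its left, z up, the work surface at z = 0. Lengths are in m, angles in rad, forces in N, time in s.
With the tool pointing down it reaches from about 0.425 to 0.825 m from the base axis. Payload 3.6 kg.
Tool frame: the origin (TCP) lies on the centre line of the jaws, within the pads' length; the fingertips stand 22 mm ahead of it and the grasp point (between the pads) lies 3 mm ahead of it (tip_reach is the distance from the TCP to the fingertips, in m); y points along the fingers, x is the direction in which the jaws open and shut, and the axes are right-handed (so a half turn about y gives the same grasp; the last joint's range is limited). The gripper opens to 93 mm and grips with 3 to 60 N. Pads are 15 mm wide; open, the fingers measure 128 mm over their backs; the gripper's body (75 mm by 188 mm) begins 65 mm behind the grasp point.
Start: joints at [1.254, 0.615, -0.013, 1.423, 0.008, 1.103, -0.04], TCP at [0.186, -0.623, 0.241] pointing down, gripper open.
Joint ranges: [-3.12, 3.12], [-0.3, 2.06], [-1.34, 1.32], [0.26, 2.42], [-1.36, 4.5], [0.01, 1.98], [-2.84, 2.84]. Speed limits (rad/s): [2.79, 2.79, 3.14, 3.14, 3.14, 3.14, 3.14].

### API

Orientations are given as a rotation vector (axis times angle).
In Python, from plant import get_state, read_camera, camera_info, sign_off, tip_reach gives the robot as it stands.
- The arm moves only by the tool send_rows, never from a script. Its argument "deltas" is one flat list of numbers, 6 for each row, row after row: the shift along the tool's x, y, z in mm, then the turn, a rotation vector about the tool's x, y, z in rad. In form: [tx, ty, tz, rx, ry, rz, tx, ty, tz, rx, ry, rz, ...]. A call has 1 to 5 rows; each row shifts and turns the commanded pose from where the row before left it, along the tool's axes as they then stand; what a row does not reach is not made up. A row lasts 1/8 s, in which the tool goes at most 62.5 mm and 10.7 degrees, less where a joint would pass 70% of its speed; a pose out of reach is approached as far as the arm can. A call is refused whole if a number of a shift passes 62.5 or a number of a turn 0.188, either way. A call with a gripper value outside its range is refused whole. "claw" is the opening, from 0 (shut) to 1 (fully open), set as the call begins (left out, the last holds). The fingers move at their own pace and stop on an object; the grip force is fixed at half the most. Time passes only in rows, so rows that do not move let the fingers close. It gives the time, the measured TCP pose, the force and the opening at its end, in the units of the state.
- get_state(): the state, without advancing time (a new reading comes with each control period).
- read_camera(name): name is "scene" or "top" or "wrist"; returns (picture, depth): 384x512x3 uint8, blue, green, red; 384x512 float32, m along the optical axis (not along the pixel's ray), 0 where there is no reading.
- camera_info(name): a dict with "vfov" (degrees; the focal length in pixels is half the picture's height over the tangent of half this angle, whatever the lens; pixels are square), "cx", "cy" (the principal point, pixels), "dist" ([k1, k2, p1, p2, k3] as OpenCV has them; the pictures are not rectified), "world_to_cam" (4x4, takes a point from world to camera coordinates). Camera axes: x right, y down, z forward; pixel columns grow to the right and rows downward; lengths in m; the calibration is good to about 2 mm. A picture is of the moment at which its call begins: read the wrist's pose just before it. camera_info takes no time and is no camera call; for the wrist camera it gives the pose at the moment of the call.
- sign_off(): hands the job in, once; it reports no verdict.
The state is a dict: "time_s": time; "joints": joint angles; "joint_vel": joint speeds; "joint_torque": joint torques, N m; "tool_pos": TCP position; "orientation": TCP orientation; "ft_force": force on the tool from outside, world axes, zero at the start; "ft_torque": the same for the moment, N m; "opening": finger opening in m.
Only numpy, scipy, OpenCV 4.12 (cv2) and the standard library are available. Lean on these libraries where they do the work, as an engineer would, in place of code of your own. Each camera call takes 0.05 s, during which the arm holds its last target. There are 200 camera calls.

## Working session

There is one attempt and no reset: what is moved stays moved. The work goes in short steps, Python scripts to look and compute and a tool call to move; the robot and the scene stay as the last step left them, time stands still between calls to the robot, and variables do not carry over. Pictures are saved under pics/ and viewed, about 8 in all and at most 12, crops included, and the job is handed in when it is done.

Besides the shell and the picture viewer there is one more tool, called after "Request:" by a JSON object that holds its "op" and its "data". send_rows: Moves the arm, as the interface text tells. Its arguments: {"type":"object","properties":{"deltas":{"type":"array"},"claw":{"type":"number"}},"required":["deltas"]}

```bash
mkdir -p pics; ls; cat > h.py <<'E'
import numpy as np, cv2
from plant import *
from scipy.spatial.transform import Rotation as R
def cam(n):
    ci=camera_info(n); im,d=read_camera(n)
    f=im.shape[0]/2/np.tan(np.radians(ci['vfov'])/2)
    K=np.array([[f,0,ci['cx']],[0,f,ci['cy']],[0,0,1]])
    return im,d,K,np.array(ci['dist'],float),np.array(ci['world_to_cam'])
def cloud(d,K,D,T):
    h,w=d.shape; u,v=np.meshgrid(np.arange(w),np.arange(h))
    p=cv2.undistortPoints(np.stack([u,v],-1).reshape(-1,1,2).astype(np.float64),K,D).reshape(h,w,2)
    P=np.concatenate([p*d[...,None],d[...,None]],-1)
    W=(P-T[:3,3])@T[:3,:3]; W[d==0]=np.nan
    return W
E
python3 - <<'E'
from h import *
print(get_state(),tip_reach)
for n in("top","scene"):
    im,d,K,D,T=cam(n); cv2.imwrite(f'pics/{n}0.png',im); np.savez(f'{n}0.npz',im=im,W=cloud(d,K,D,T)); print(n,T.round(3).tolist(),K[0,0])
E
```

```text
pics
{'time_s': 0.0, 'joints': array([ 1.2534989 ,  0.61589231, -0.01257841,  1.42486464,  0.00808583,
        1.10339301, -0.04038502]), 'joint_vel': array([-0.00041044, -0.00055488, -0.0012344 ,  0.00103529,  0.00052958,
        0.000208  ,  0.00108948]), 'joint_torque': array([-1.98924213e-04, -4.58944595e+01,  2.09145485e-01, -1.65742832e+01,
       -6.10052235e-02,  2.04328273e-02,  2.39154633e-04]), 'tool_pos': array([ 0.18615237, -0.62202063,  0.23951003]), 'orientation': array([-1.33135856,  0.9938044 , -0.99041983]), 'ft_force': array([ 0.67889703, -0.07946986, -0.43351725]), 'ft_torque': array([0.00142948, 0.01598053, 0.01745219]), 'opening': 0.0928490738926835} 0.022
top [[-0.018, -1.0, 0.002, 0.019], [-0.991, 0.018, -0.135, 0.568], [0.135, -0.005, -0.991, 1.21], [0.0, 0.0, 0.0, 1.0]] 427.55633905944177
scene [[0.872, 0.49, -0.021, -0.485], [0.23, -0.446, -0.865, -0.068], [-0.433, 0.749, -0.502, 1.752], [0.0, 0.0, 0.0, 1.0]] 463.8492267076271
```

View pics/top0.png

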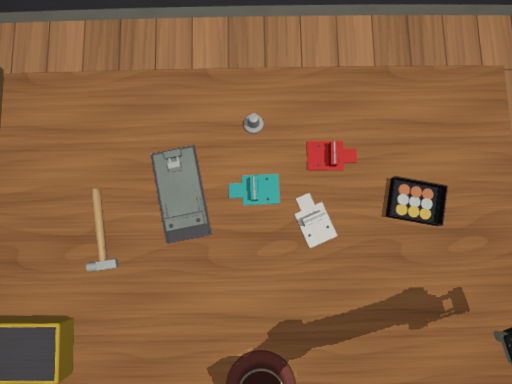

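View pics/scene0.png

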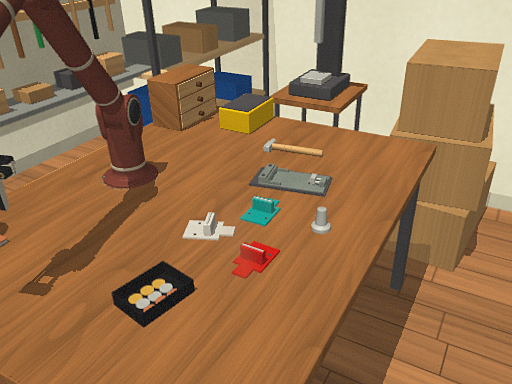

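```bash
python3 - <<'E'
from h import *
print(R.from_rotvec(get_state()['orientation']).as_matrix().round(3))
W=np.load('top0.npz')['W']
for v,u in [(200,256),(300,300)]: print(W[v,u])
# height map clusters above bench
m=(W[...,2]>0.008)&(W[...,2]<0.12)
n,l,s,c=cv2.connectedComponentsWithStats(m.astype(np.uint8))
for i in range(1,n):
    if s[i,4]>40:
        p=W[l==i]; print(i,s[i],c[i].round(),p.mean(0).round(3),p.min(0).round(3),p.max(0).round(3))
E
```

```text
[[ 0.287 -0.001  0.958]
 [-0.958  0.002  0.287]
 [-0.002 -1.    -0.   ]]
[0.53059202 0.0029357  0.020489  ]
[ 0.23702807 -0.1202612  -0.0010675 ]
18 [243 113  20  20 296] [253. 123.] [0.761 0.008 0.034] [ 0.739 -0.02   0.009] [0.794 0.038 0.077]
34 [328 141  12  26 244] [333. 153.] [ 0.664 -0.226  0.04 ] [ 0.63  -0.252  0.008] [ 0.701 -0.216  0.052]
46 [ 151  146   60   96 3345] [179. 190.] [0.566 0.23  0.017] [0.415 0.14  0.008] [0.7   0.318 0.045]
124 [245 175  18  26 221] [253. 188.] [0.563 0.01  0.04 ] [ 0.53  -0.015  0.008] [0.608 0.035 0.054]
136 [386 176  62  50 724] [419. 200.] [ 0.522 -0.477  0.029] [ 0.445 -0.563  0.008] [ 0.593 -0.382  0.047]
168 [397 185  35  30 286] [415. 198.] [ 0.529 -0.474  0.01 ] [ 0.48  -0.524  0.008] [ 0.568 -0.419  0.016]
180 [ 86 188  32  84 930] [100. 236.] [0.433 0.463 0.023] [0.331 0.412 0.008] [0.575 0.501 0.034]
234 [406 198  14  19 106] [413. 208.] [ 0.498 -0.467  0.01 ] [ 0.475 -0.486  0.008] [ 0.529 -0.444  0.016]
266 [297 206  30  22 253] [312. 217.] [ 0.477 -0.16   0.037] [ 0.449 -0.205  0.008] [ 0.511 -0.117  0.054]
399 [   0  317   74   67 4730] [ 35. 350.] [0.127 0.607 0.091] [0.04  0.536 0.008] [0.201 0.75  0.11 ]
409 [ 227  351   69   33 1505] [261. 369.] [ 0.054 -0.001  0.03 ] [ 0.007 -0.098  0.008] [0.099 0.095 0.12 ]
```

The top view shows the aluminium die at about (315,220), with its tab up-left at (304,200). The holder is at (180,193), with the catch probably the bright block at (174,163) and the lip bar near (184,215). The look-alikes are turquoise (255,189) and red (331,155). The hammer is at (100,230), the stake at (253,123) and the tray at (416,201).

```bash
python3 - <<'E'
from h import *
z=np.load('top0.npz');W=z['W'];im=z['im']
reg=np.zeros(W.shape[:2],bool);reg[188:252,288:345]=1
hsv=cv2.cvtColor(im,cv2.COLOR_BGR2HSV)
def rect(m,name):
    p=W[m][:,:2]; r=cv2.minAreaRect((p*1000).astype(np.float32)); print(name,m.sum(),p.mean(0).round(4),r, 'z',np.median(W[m][:,2]).round(4))
    return p
rect(reg&(W[...,2]>0.042),'blocktop')
pl=reg&(hsv[...,1]<60)&(hsv[...,2]>120)&(W[...,2]<0.03)
p=rect(pl,'plate');
h=np.zeros(W.shape[:2],bool);h[140:246,146:216]=1
for lo,hi in((.006,.0155),(.0155,.024),(.024,.04),(.04,.07)): rect(h&(W[...,2]>lo)&(W[...,2]<hi),f'{lo}')
bed=h&(W[...,2]>.005)
rect(bed,'bed')
c=cv2.resize(im[140:250,140:350],None,fx=3.8,fy=3.8,interpolation=cv2.INTER_CUBIC);cv2.imwrite('pics/c1.png',c)
zz=np.clip(W[140:250,140:220,2]*1000,0,60).astype(int)
print('\n'.join(' '.join('%2d'%x for x in r[::3]) for r in zz[::4]))
E
```

```text
blocktop 177 [ 0.475 -0.163] ((475.10894775390625, -163.20838928222656), (21.835044860839844, 70.27156066894531), 22.6903076171875) z 0.0464
plate 1172 [ 0.4645 -0.1674] ((474.3614807128906, -165.1728515625), (152.47628784179688, 93.40170288085938), 21.97970962524414) z 0.0059
0.006 2726 [0.5662 0.2309] ((564.7284545898438, 228.75009155273438), (310.0196838378906, 206.8639678955078), 0.9093304872512817) z 0.0111
0.0155 345 [0.5734 0.2299] ((569.0902099609375, 229.38345336914062), (232.3388671875, 130.06277465820312), 10.852002143859863) z 0.0172
0.024 728 [0.528 0.223] ((568.9411010742188, 231.52737426757812), (233.66329956054688, 110.69923400878906), 10.652037620544434) z 0.033
0.04 20 [0.5761 0.2368] ((550.5867309570312, 216.95887756347656), (190.4035186767578, 80.84164428710938), 1.5248603820800781) z 0.0418
bed 3991 [0.5571 0.2288] ((560.1908569335938, 228.81192016601562), (207.63990783691406, 315.22381591796875), 89.63423156738281) z 0.0123
 0  0  2  3  0  1  0  2  4  4  0  0  0  0  0  0  0  0  0  0  0  0  0  0  0  3  3
 3  2  1  2  0  4  0  1  1  0  1  0  1  1  1  0  0 -9223372
[... 1578 characters left out ...]
 35 35 35 36 35 35 32  9  2  2  0  0
 3  3  0  0  3  0  0  0 13 31 36 35 31 31 33 33 36 32 38 36 18 10  8  3  0  0  0
 0  2  1  1  1  0  0  0 11 31 37 37 37 35  9  8  2  6  7  6 12  7  2  9  0  0  0
 0  3  1  0  0  0  3  3  5  6  6  3  6  9  8  5  9  6  5  4  6  4  5  7  0  0  0
 0  0  0  1  9  1  4  0  0 10  5  0  6  1  2  8  3  6  4  6  6  0  1  0  0  6  3
 5  0  1  1  0  0  0  2  2  9  2  4  7  5  3  0  0  2  0  0  0  2  2  3  2  0  0
 0  0  0  0  0  0  3  0  0  0  4  2  3  0  3  0  1  0  5  5  0  0  0  0  0  1  2
 0  0  0  0  0  0  5  0  3  0  0  0  0  3  0  0 -9223372036854775808  0  1  0  0  1 -9223372036854775808  6  1  0  0<stdin>:16: RuntimeWarning: invalid value encountered in cast
```

View pics/c1.png

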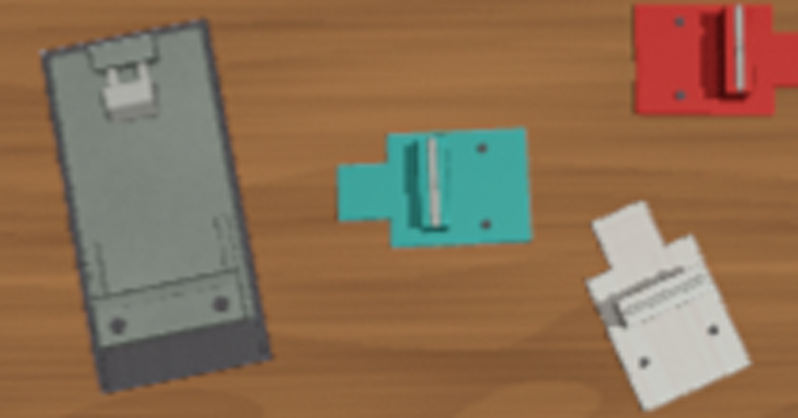

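The crop shows the lip plate at the robot-near end of the holder (crop row ~300), with dark bed visible behind it (rows 340-390). The catch is at the far end (130,90). The die's tab points to +x+y, at a heading of about 22.5°.

```bash
cat >> h.py <<'E'
def toolR(yaw,tilt=0):
    # tool x = die x, y down, z = die y; tilt>0 lifts die's +x end (about -y)
    B=np.array([[1,0,0],[0,0,1],[0,-1,0]]).astype(float)
    return R.from_euler('z',yaw,degrees=True)*R.from_euler('y',-tilt,degrees=True)*R.from_matrix(B)
def plan(p1,R1,n,p0=None,R0=None):
    s=get_state()
    if p0 is None: p0=s['tool_pos']
    if R0 is None: R0=R.from_rotvec(s['orientation'])
    dr=(R0.inv()*R1).as_rotvec()/n; dp=(np.array(p1)-p0)/n; Rc=R0; out=[]
    for i in range(n):
        out.append(np.r_[Rc.inv().apply(dp)*1000,dr]); Rc=Rc*R.from_rotvec(dr)
    for i in range(0,n,5): print([float(round(x,1 if k%6<3 else 3)) for k,x in enumerate(np.array(out[i:i+5]).ravel())])
def ray(n,u,v,z):
    ci=camera_info(n); f=192/np.tan(np.radians(ci['vfov'])/2)
    K=np.array([[f,0,ci['cx']],[0,f,ci['cy']],[0,0,1]]);T=np.array(ci['world_to_cam'])
    q=cv2.undistortPoints(np.array([[[u,v]]],float),K,np.array(ci['dist'],float))[0,0]
    d=T[:3,:3].T@np.r_[q,1]; c=-T[:3,:3].T@T[:3,3]; return c+d*(z-c[2])/d[2]
E
python3 - <<'E'
from h import *
for u,v,z in((40,52,.008),(207,20,.008),(271,358,.008),(104,392,.008),(88,300,.034),(240,268,.034),(98,346,.034),(247,315,.034)):
    print(u,v,ray('top',140+(u+.5)/3.8-.5,140+(v+.5)/3.8-.5,z).round(4))
plan([.475,-.163,.22],toolR(22.5),12)
E
```

```text
40 52 [0.6797 0.321  0.008 ]
207 20 [0.7033 0.1875 0.008 ]
271 358 [0.4339 0.1376 0.008 ]
104 392 [0.4098 0.2673 0.008 ]
88 300 [0.4796 0.275  0.034 ]
240 268 [0.5022 0.1585 0.034 ]
98 346 [0.4445 0.267  0.034 ]
247 315 [0.4662 0.1532 0.034 ]
[-29.7, 1.7, 34.0, -0.0, -0.139, -0.0, -24.7, 1.7, 37.8, -0.0, -0.139, -0.0, -19.2, 1.7, 40.9, -0.0, -0.139, -0.0, -13.4, 1.7, 43.2, -0.0, -0.139, -0.0, -7.2, 1.7, 44.6, -0.0, -0.139, -0.0]
[-1.0, 1.7, 45.2, -0.0, -0.139, -0.0, 5.3, 1.7, 44.9, -0.0, -0.139, -0.0, 11.5, 1.6, 43.7, -0.0, -0.139, -0.0, 17.5, 1.6, 41.7, -0.0, -0.139, -0.0, 23.1, 1.6, 38.9, -0.0, -0.139, -0.0]
[28.3, 1.6, 35.3, -0.0, -0.139, -0.0, 32.9, 1.6, 31.0, -0.0, -0.139, -0.0]
```

Request:
{"op": "send_rows", "data": {"deltas": [-30,2,34,0,-0.139,0,-25,2,38,0,-0.139,0,-19,2,41,0,-0.139,0,-13,2,43,0,-0.139,0,-7,2,45,0,-0.139,0], "claw": 0.6}}

```text
time_s: 0.72
tool_pos: [0.308, -0.4299, 0.2303]
orientation: [-1.522, 0.455, -0.454]
ft_force: [0.3, -0.1, 0.2]
opening: 0.0561
```

Request:
{"op": "send_rows", "data": {"deltas": [-1,2,45,0,-0.139,0,5,2,45,0,-0.139,0,11,2,44,0,-0.139,0,17,2,42,0,-0.139,0,23,2,39,0,-0.139,0]}}

```text
time_s: 1.35
tool_pos: [0.4275, -0.2381, 0.2204]
orientation: [-1.569, -0.089, 0.09]
ft_force: [1.0, -0.5, -1.0]
opening: 0.0557
```

Request:
{"op": "send_rows", "data": {"deltas": [28,2,35,0,-0.139,0,33,2,31,0,-0.139,0,0,0,0,0,0,0]}}

```text
time_s: 1.72
tool_pos: [0.4771, -0.1591, 0.2166]
orientation: [-1.546, -0.312, 0.309]
ft_force: [-0.1, -0.8, -0.0]
opening: 0.0556
```

```bash
python3 - <<'E'
from h import *
s=get_state();print(s['time_s'],s['tool_pos'],R.from_rotvec(s['orientation']).as_matrix().round(3).tolist(),s['joints'].round(2),s['opening'])
im,d,K,D,T=cam('wrist');cv2.imwrite('pics/w1.png',im);W=cloud(d,K,D,T);np.savez('w1.npz',im=im,W=W)
hsv=cv2.cvtColor(im,cv2.COLOR_BGR2HSV)
near=np.hypot(W[...,0]-.475,W[...,1]+.163)<.1
for nm,m in(('block',near&(W[...,2]>.042)&(W[...,2]<.055)),('plate',near&(hsv[...,1]<60)&(hsv[...,2]>110)&(W[...,2]<.02))):
    if m.sum()>20: print(nm,m.sum(),W[m].mean(0),cv2.minAreaRect((W[m][:,:2]*1000).astype(np.float32)))
E
```

```text
1.725 [ 0.4771011  -0.15911058  0.21657527] [[0.923, 0.001, -0.386], [0.386, 0.003, 0.923], [0.002, -1.0, 0.002]] [ 0.64  0.46 -0.52  1.86  0.28  0.89  0.38] 0.055611014457383125
block 1367 [ 0.4748884  -0.16109019  0.0454507 ] ((475.1361999511719, -162.31211853027344), (21.705299377441406, 69.15069580078125), 23.018156051635742)
plate 7054 [ 0.4643126  -0.16376931  0.00517034] ((474.034423828125, -162.68539428710938), (151.6140594482422, 90.18795776367188), 22.75480079650879)
```

View pics/w1.png

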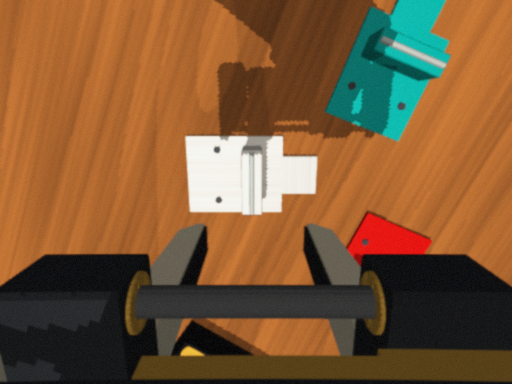

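The wrist view shows the white die under the hand, its block at (252,180) and its tab to the right at (300,175). It is aligned with the jaws, and the red and turquoise copies are well clear.

```bash
python3 - <<'E'
from h import *
plan([.475,-.1625,.036],toolR(22.8),5)
E
```

```text
[-0.2, 36.1, -0.1, -0.0, -0.001, -0.0, -0.2, 36.1, -0.1, -0.0, -0.001, -0.0, -0.2, 36.1, -0.1, -0.0, -0.001, -0.0, -0.2, 36.1, -0.1, -0.0, -0.001, -0.0, -0.2, 36.1, -0.1, -0.0, -0.001, -0.0]
```

Request:
{"op": "send_rows", "data": {"deltas": [-1,36,0,0,0,0,0,36,0,0,0,0,0,36,-0.5,0,0,0,0,36,0,0,0,0,0,36,0,0,0,0]}}

```text
time_s: 2.4
tool_pos: [0.4738, -0.1664, 0.0355]
orientation: [-1.551, -0.3, 0.302]
ft_force: [1.0, -0.2, 0.2]
opening: 0.0556
```

Request:
{"op": "send_rows", "data": {"deltas": [0,0,0,0,0,0,0,0,0,0,0,0,0,0,0,0,0,0,0,0,0,0,0,0], "claw": 0}}

```text
time_s: 2.9
tool_pos: [0.4755, -0.1646, 0.0379]
orientation: [-1.551, -0.306, 0.303]
ft_force: [-0.4, -0.7, 4.4]
opening: 0.0221
```

Request:
{"op": "send_rows", "data": {"deltas": [0,-20,0,0,0,0,0,-40,0,0,0,0,0,-50,0,0,0,0,0,-50,0,0,0,0,0,-20,0,0,0,0]}}

```text
time_s: 3.52
tool_pos: [0.4755, -0.1642, 0.2197]
orientation: [-1.552, -0.308, 0.301]
ft_force: [-0.2, -0.1, -3.6]
opening: 0.0218
```

```bash
python3 - <<'E'
from h import *
plan([.569,.139,.22],toolR(10.7),8)
E
```

```text
[25.2, -0.0, 30.7, 0.0, 0.025, 0.0, 24.4, -0.0, 31.3, 0.0, 0.025, 0.0, 23.6, -0.0, 31.9, 0.0, 0.025, 0.0, 22.8, -0.0, 32.5, 0.0, 0.025, 0.0, 21.9, -0.0, 33.0, 0.0, 0.025, 0.0]
[21.1, -0.0, 33.6, 0.0, 0.025, 0.0, 20.3, -0.0, 34.1, 0.0, 0.025, 0.0, 19.4, -0.0, 34.6, 0.0, 0.025, 0.0]
```

Request:
{"op": "send_rows", "data": {"deltas": [25,0,31,0,0.025,0,24,0,31,0,0.025,0,24,0,32,0,0.025,0,23,0,33,0,0.025,0,22,0,33,0,0.025,0]}}

```text
time_s: 4.15
tool_pos: [0.5325, 0.027, 0.2165]
orientation: [-1.561, -0.205, 0.207]
ft_force: [-0.8, -0.3, -3.1]
opening: 0.0221
```

Request:
{"op": "send_rows", "data": {"deltas": [21,0,33,0,0.025,0,20,0,34,0,0.025,0,19,0,34,0,0.025,0,0,0,0,0,0,0,0,0,0,0,0,0]}}

```text
time_s: 4.78
tool_pos: [0.5668, 0.1373, 0.2162]
orientation: [-1.567, -0.146, 0.149]
ft_force: [0.7, 0.0, -3.1]
opening: 0.0216
```

```bash
python3 - <<'E'
from h import *
s=get_state();print(s['time_s'],s['tool_pos'],R.from_rotvec(s['orientation']).as_matrix().round(3).tolist(),s['ft_force'])
im,d,K,D,T=cam('wrist');cv2.imwrite('pics/w2.png',im);np.savez('w2.npz',im=im,W=cloud(d,K,D,T),T=T,K=K,D=D)
E
```

```text
4.775 [0.56683978 0.13732155 0.21616482] [[0.982, -0.002, -0.187], [0.187, -0.002, 0.982], [-0.002, -1.0, -0.001]] [ 0.73249206  0.04272723 -3.09315115]
```

View pics/w2.png

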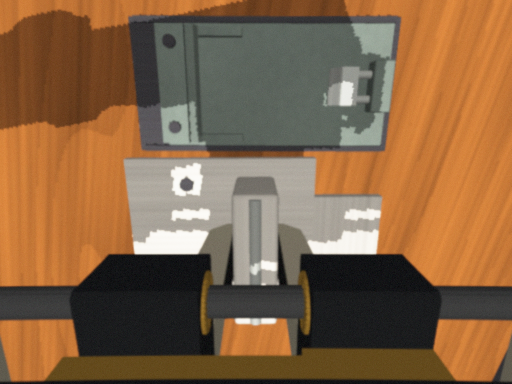

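The wrist view shows the holder above and the held die below. The bed's end is at column ~130-155, the lip's edge at ~185-197, the cheeks at rows 36 and 137, and the catch's nose at ~325. The die's plate edge is at column ~127 and its tab at ~380.

```bash
python3 - <<'E'
from h import *
z=np.load('w2.npz');W=z['W'];s=get_state()
Rt=R.from_rotvec(s['orientation']);p=s['tool_pos']
th=np.radians(10.7);ex=np.array([np.cos(th),np.sin(th)]);ey=np.array([-ex[1],ex[0]])
P=np.array([.529,.2227])
H=np.stack([(W[...,:2]-P)@ex,(W[...,:2]-P)@ey,W[...,2]],-1)*1000
for v in(60,85,110):
    print(v,[(u,int(H[v,u,0]),int(np.median(H[v-4:v+5,u,2]))) for u in list(range(126,206,4))+list(range(320,400,6))])
# bed outline
b=(W[...,2]>.005)&(W[...,2]<.05); b[153:]=0
n,l,st,c=cv2.connectedComponentsWithStats(b.astype(np.uint8));i=1+np.argmax(st[1:,4])
q=H[l==i]; print('bed rect',cv2.minAreaRect(q[:,:2].astype(np.float32)),'pct',np.nanpercentile(q,[1,99],axis=0).round(1))
print('y extents at u=260,230,300:',[(H[np.where(l[:,u]==i)[0][[0,-1]],u,1]).round(1).tolist() for u in(150,170,230,260,300,350)])
# die in tool frame
t=((W-p)@Rt.as_matrix())*1000
m=np.zeros(l.shape,bool);m[155:250,120:390]=1
m&=(t[...,1]>10)&(t[...,1]<60)
pl=m&(t[...,1]>25); q=t[pl]; print('plate y',np.median(q[:,1]),np.nanpercentile(q,[.5,99.5],axis=0).round(1))
A=np.c_[q[:,0],q[:,2],np.ones(len(q))];print('plane',np.linalg.lstsq(A,q[:,1],rcond=None)[0])
for v in(165,175,200,215,230): 
    r=np.where(pl[v])[0]; print(v,t[v,r[0]].round(1),t[v,r[-1]].round(1))
for u in(150,200,300,350):
    r=np.where(pl[:,u])[0]; print(u,t[r[0],u].round(1))
E
```

```text
Traceback (most recent call last):
ValueError: cannot convert float NaN to integer
```

```bash
python3 - <<'E'
from h import *
z=np.load('w2.npz');W=z['W'];s=get_state()
Rt=R.from_rotvec(s['orientation']);p=s['tool_pos'];print(p)
th=np.radians(10.7);ex=np.array([np.cos(th),np.sin(th)]);ey=np.array([-ex[1],ex[0]])
P=np.array([.529,.2227])
H=np.stack([(W[...,:2]-P)@ex,(W[...,:2]-P)@ey,W[...,2]],-1)*1000
for v in(60,85,110):
    print(v,[(u,*np.nanmedian(H[v-4:v+5,u][:,[0,2]],axis=0).round().tolist()) for u in list(range(126,206,4))+list(range(320,400,6))])
b=(W[...,2]>.005)&(W[...,2]<.05); b[153:]=0
n,l,st,c=cv2.connectedComponentsWithStats(b.astype(np.uint8));i=1+np.argmax(st[1:,4])
q=H[l==i]; print('bed rect',cv2.minAreaRect(q[:,:2].astype(np.float32)),'pct',np.nanpercentile(q,[1,99],axis=0).round(1))
print('y ext',[(H[np.where(l[:,u]==i)[0][[0,-1]],u,1]).round(1).tolist() for u in(150,170,230,260,300,350)])
t=((W-p)@Rt.as_matrix())*1000
m=np.zeros(l.shape,bool);m[155:250,120:390]=1
m&=(t[...,1]>10)&(t[...,1]<60)
pl=m&(t[...,1]>25); q=t[pl]; print('plate y',np.median(q[:,1]),np.nanpercentile(q,[.5,99.5],axis=0).round(1))
A=np.c_[q[:,0],q[:,2],np.ones(len(q))];print('plane',np.linalg.lstsq(A,q[:,1],rcond=None)[0])
for v in(165,175,200,215,230): 
    r=np.where(pl[v])[0]; print(v,t[v,r[0]].round(1),t[v,r[-1]].round(1))
for u in(150,200,300,350):
    r=np.where(pl[:,u])[0]; print(u,t[r[0],u].round(1))
E
```

```text
[0.56704882 0.13658183 0.21624279]
60 [(126, -118.0, -1.0), (130, -113.0, -0.0), (134, -107.0, 5.0), (138, -103.0, 6.0), (142, -99.0, 5.0), (146, -94.0, 5.0), (150, -90.0, 5.0), (154, -86.0, 6.0), (158, -74.0, 34.0), (162, -70.0, 34.0), (166, -66.0, 34.0), (170, -62.0, 34.0), (174, -58.0, 34.0), (178, -54.0, 34.0), (182, -50.0, 34.0), (186, -48.0, 28.0), (190, -43.0, 29.0), (194, -39.0, 31.0), (198, -37.0, 24.0), (202, -35.0, 11.0), (320, 88.0, 11.0), (326, 94.0, 11.0), (332, 100.0, 11.0), (338, 106.0, 11.0), (344, 113.0, 11.0), (350, 119.0, 12.0), (356, 125.0, 11.0), (362, 131.0, 12.0), (368, 137.0, 11.0), (374, 143.0, 12.0), (380, 143.0, 29.0), (386, 149.0, 31.0), (392, 154.0, 29.0), (398, 173.0, -1.0)]
85 [(126, -121.0, -2.0), (130, -116.0, -0.0), (134, -112.0, -1.0), (138, -105.0, 5.0), (142, -101.0, 4.0), (146, -97.0, 5.0), (150, -92.0, 6.0), (154, -88.0, 5.0), (158, -84.0, 5.0), (162, -72.0, 34.0), (166, -68.0, 34.0), (170, -64.0, 33.0), (174, -60.0, 34.0), (178, -56.0, 34.0), (182, -52.0, 33.0), (186, -48.0, 32.0), (190, -45.0, 29.0), (194, -41.0, 30.0), (198, -37.0, 26.0), (2
[... 954 characters left out ...]
), (398, 180.0, -1.0)]
bed rect ((29.490203857421875, 2.84600830078125), (136.83169555664062, 277.48968505859375), 89.99103546142578) pct [[-103.3  -63.3    5.2]
 [ 158.9   69.8   37.5]]
y ext [[71.1, -63.3], [70.5, -63.2], [70.6, -65.4], [70.6, -65.3], [70.3, -65.2], [70.3, -64.1]]
plate y 32.86714928922615 [[-75.1  30.3  -8.8]
 [ 73.5  37.7  47.8]]
plane [2.13150711e-03 2.62663939e-03 3.28703000e+01]
165 [-76.2  34.3  43.6] [34.2 33.7 43.9]
175 [-75.6  32.7  38. ] [34.3 33.1 38.1]
200 [-75.1  31.7  23.2] [74.2 33.3 22.9]
215 [-75.5  33.1  13.4] [73.5 31.8 14. ]
230 [-75.1  32.6   3.9] [74.2 32.6  4.1]
150 [-61.6  36.4  47.9]
200 [-32.4  35.5  47.6]
300 [25.9 37.8 47.9]
350 [56.4 35.6 25.3]
```

Fitted in the holder frame, this gives s ≈ 26 mm and a yaw of 10.7°. The holder's centreline is 2.7 mm to +y of my first estimate. In the tool frame the die sits at (-0.7, 12.9, 2.8) mm. Next I tilt to 15° and go above the entry.

```bash
cat >> h.py <<'E'
th=np.radians(10.7);ex=np.array([np.cos(th),np.sin(th),0]);ey=np.array([-ex[1],ex[0],0]);ez=np.array([0,0,1.])
P=np.r_[.529,.2227,.012]+.0027*ey
EDGE=np.array([-75.7,38.9,2.8])/1000; TAB=np.array([74.3,38.9,2.8])/1000
def tcp(x,y,z,tilt,off=EDGE):  # holder coords of edge (mm, z above floor)
    Rt=toolR(10.7,tilt); return P+(x*ex+y*ey+z*ez)/1000-Rt.apply(off),Rt
def where(off=EDGE):
    s=get_state();Rt=R.from_rotvec(s['orientation']);q=s['tool_pos']+Rt.apply(off)-P
    return (np.array([q@ex,q@ey,q@ez])*1000).round(2)
E
python3 - <<'E'
from h import *
print(where(),where(TAB))
plan(*tcp(-22,0,70,15),5)
a=tcp(-22,0,70,15)
plan(*tcp(-22,0,4,15),5,*a)
E
```

```text
[-54.37 -91.64 165.47] [ 95.63 -91.66 165.21]
[4.0, 15.4, 18.3, 0.0, 0.0, -0.053, 3.1, 15.6, 18.3, 0.0, 0.0, -0.053, 2.3, 15.7, 18.3, 0.0, 0.0, -0.053, 1.5, 15.8, 18.3, 0.0, 0.0, -0.053, 0.6, 15.9, 18.3, 0.0, 0.0, -0.053]
[-3.4, 12.8, 0.0, 0.0, 0.0, 0.0, -3.4, 12.8, 0.0, 0.0, 0.0, 0.0, -3.4, 12.8, 0.0, 0.0, 0.0, 0.0, -3.4, 12.8, 0.0, 0.0, 0.0, 0.0, -3.4, 12.8, 0.0, 0.0, 0.0, 0.0]
```

Request:
{"op": "send_rows", "data": {"deltas": [4,15.4,18.3,0,0,-0.053,3,15.6,18.3,0,0,-0.053,2.3,15.7,18.3,0,0,-0.053,1.5,15.8,18.3,0,0,-0.053,0.6,15.9,18.3,0,0,-0.053]}}

```text
time_s: 5.45
tool_pos: [0.5699, 0.23, 0.1393]
orientation: [-1.532, -0.351, -0.063]
ft_force: [0.3, 0.2, -3.6]
opening: 0.0218
```

Request:
{"op": "send_rows", "data": {"deltas": [0,0,0,0,0,0,0,0,0,0,0,0,0,0,0,0,0,0]}}

```text
time_s: 5.82
tool_pos: [0.5711, 0.2302, 0.1406]
orientation: [-1.532, -0.351, -0.064]
ft_force: [-0.3, -0.3, -2.9]
opening: 0.0217
```

```bash
python3 - <<'E'
from h import *
print(where(),where(TAB),get_state()['ft_force'])
plan(*tcp(-22,0,8,15),5)
im,d,K,D,T=cam('wrist');cv2.imwrite('pics/w3.png',im);np.savez('w3.npz',im=im,W=cloud(d,K,D,T))
E
```

```text
[-20.03  -0.28  71.12] [124.69  -0.54 110.58] [-0.28053338 -0.2562838  -2.93679379]
[-3.7, 12.1, 0.1, 0.0, -0.0, 0.001, -3.7, 12.1, 0.1, 0.0, -0.0, 0.001, -3.6, 12.1, 0.1, 0.0, -0.0, 0.001, -3.6, 12.2, 0.1, 0.0, -0.0, 0.001, -3.6, 12.2, 0.1, 0.0, -0.0, 0.001]
```

View pics/w3.png

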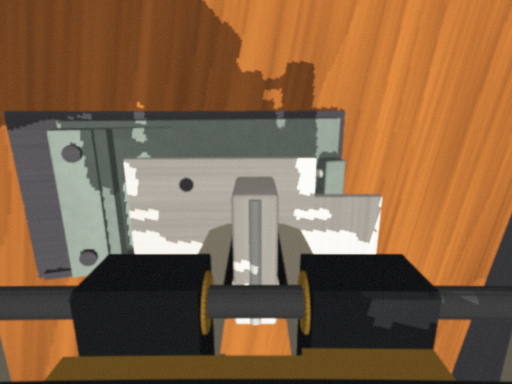

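The view shows the tilted die over the holder, its wide edge (column ~127) just catch-side of the lip's free edge (~120), and square to it.

Request:
{"op": "send_rows", "data": {"deltas": [-3.4,12.1,0,0,0,0,-3.4,12.1,0,0,0,0,-3.4,12.1,0,0,0,0,-3.4,12.1,0,0,0,0,-3.4,12.1,0,0,0,0]}}

```text
time_s: 6.5
tool_pos: [0.5691, 0.232, 0.0758]
orientation: [-1.531, -0.353, -0.06]
ft_force: [0.3, -0.5, -2.8]
opening: 0.0217
```

Request:
{"op": "send_rows", "data": {"deltas": [0,0,0,0,0,0,-0.5,1.9,0,0,0,0,-0.5,1.9,0,0,0,0,0,0,0,0,0,0]}}

```text
time_s: 7.0
tool_pos: [0.5694, 0.2318, 0.0732]
orientation: [-1.531, -0.353, -0.061]
ft_force: [-0.5, 0.2, -3.6]
opening: 0.022
```

```bash
python3 - <<'E'
from h import *
print(where(),where(TAB),get_state()['ft_force'])
E
```

```text
[-21.45   1.52   3.78] [123.3    1.69  43.13] [-0.49185922  0.20192927 -3.64082921]
```

Request:
{"op": "send_rows", "data": {"deltas": [-0.5,1.9,-0.7,0,0,0,0,0,0,0,0,0]}}

```text
time_s: 7.25
tool_pos: [0.5694, 0.2309, 0.0709]
orientation: [-1.531, -0.352, -0.06]
ft_force: [-0.0, -0.3, -2.5]
opening: 0.0216
```

Request:
{"op": "send_rows", "data": {"deltas": [-0.26,1,0,0,0,0,0,0,0,0,0,0]}}

```text
time_s: 7.5
tool_pos: [0.5694, 0.2312, 0.0699]
orientation: [-1.531, -0.353, -0.06]
ft_force: [0.4, -0.8, -2.9]
opening: 0.0218
```

Request:
{"op": "send_rows", "data": {"deltas": [-0.26,1,0,0,0,0,0,0,0,0,0,0]}}

```text
time_s: 7.75
tool_pos: [0.5694, 0.2312, 0.0688]
orientation: [-1.531, -0.353, -0.06]
ft_force: [-0.5, -0.3, -3.1]
opening: 0.022
```

Request:
{"op": "send_rows", "data": {"deltas": [-0.26,1,0,0,0,0,0,0,0,0,0,0]}}

```text
time_s: 8.0
tool_pos: [0.5696, 0.2312, 0.0681]
orientation: [-1.531, -0.353, -0.061]
ft_force: [-0.6, -0.3, -1.5]
opening: 0.0218
```

Request:
{"op": "send_rows", "data": {"deltas": [-0.26,1,0,0,0,0,0,0,0,0,0,0]}}

```text
time_s: 8.25
tool_pos: [0.5697, 0.2313, 0.0678]
orientation: [-1.531, -0.354, -0.061]
ft_force: [-1.7, -0.6, 4.2]
opening: 0.0216
```

Request:
{"op": "send_rows", "data": {"deltas": [0.3,-1.2,0,0,0,0,-4.8,-1.3,0,0,0,0,-4.8,-1.3,0,0,0,0,-4.8,-1.3,0,0,0,0,0,0,0,0,0,0]}}

```text
time_s: 8.88
tool_pos: [0.5538, 0.2283, 0.0679]
orientation: [-1.532, -0.352, -0.059]
ft_force: [-0.4, 0.7, -0.6]
opening: 0.0219
```

```bash
python3 - <<'E'
from h import *
print(where(),where(TAB),get_state()['ft_force'])
E
```

```text
[-37.53   0.86  -1.36] [107.29   1.12  37.73] [-0.37524674  0.72904929 -0.64007036]
```

Request:
{"op": "send_rows", "data": {"deltas": [-1.9,-0.7,0,0,0,0,-1.9,-0.6,0,0,0,0,0,0,0,0,0,0]}}

```text
time_s: 9.25
tool_pos: [0.5504, 0.2274, 0.0681]
orientation: [-1.531, -0.352, -0.06]
ft_force: [1.1, 0.2, -3.4]
opening: 0.0217
```

Request:
{"op": "send_rows", "data": {"deltas": [-1.9,-0.5,0,0,0,0,0,0,0,0,0,0]}}

```text
time_s: 9.5
tool_pos: [0.5486, 0.2272, 0.0682]
orientation: [-1.531, -0.353, -0.06]
ft_force: [0.2, -0.2, -2.0]
opening: 0.0216
```

Request:
{"op": "send_rows", "data": {"deltas": [-1.5,-0.4,0,0,0,0,0,0,0,0,0,0]}}

```text
time_s: 9.75
tool_pos: [0.5472, 0.2269, 0.0683]
orientation: [-1.531, -0.353, -0.06]
ft_force: [0.1, -0.6, -2.7]
opening: 0.0217
```

Request:
{"op": "send_rows", "data": {"deltas": [-1,-0.26,0,0,0,0,0,0,0,0,0,0]}}

```text
time_s: 10.0
tool_pos: [0.5463, 0.2268, 0.0683]
orientation: [-1.531, -0.353, -0.06]
ft_force: [0.5, -0.2, -2.4]
opening: 0.0218
```

Request:
{"op": "send_rows", "data": {"deltas": [-1,-0.26,0,0,0,0,0,0,0,0,0,0]}}

```text
time_s: 10.25
tool_pos: [0.5453, 0.2266, 0.0683]
orientation: [-1.531, -0.353, -0.06]
ft_force: [0.7, 0.5, -2.7]
opening: 0.022
```

Request:
{"op": "send_rows", "data": {"deltas": [-1,-0.26,0,0,0,0,0,0,0,0,0,0]}}

```text
time_s: 10.5
tool_pos: [0.5449, 0.2265, 0.0685]
orientation: [-1.53, -0.353, -0.061]
ft_force: [1.5, 0.1, -3.1]
opening: 0.0219
```

Request:
{"op": "send_rows", "data": {"deltas": [-1,-0.26,0,0,0,0,0,0,0,0,0,0]}}

```text
time_s: 10.75
tool_pos: [0.5447, 0.2264, 0.0688]
orientation: [-1.53, -0.354, -0.063]
ft_force: [3.9, -0.1, -5.2]
opening: 0.0215
```

```bash
python3 - <<'E'
from h import *
print(where(),where(TAB),get_state()['ft_force'],get_state()['ft_torque'])
E
```

```text
[-46.64   0.83  -0.73] [98.02  0.91 38.93] [ 3.90123495 -0.1487475  -5.21316324] [-0.129355   -0.69612513 -0.20381839]
```

Request:
{"op": "send_rows", "data": {"deltas": [0.8,1,0,0,0,0,0,0,0,0,0,0]}}

```text
time_s: 11.0
tool_pos: [0.5448, 0.2266, 0.0681]
orientation: [-1.531, -0.354, -0.061]
ft_force: [2.6, -0.7, 0.2]
opening: 0.0216
```

Request:
{"op": "send_rows", "data": {"deltas": [-1,-0.26,0,0,0,0,0,0,0,0,0,0]}}

```text
time_s: 11.25
tool_pos: [0.5447, 0.2265, 0.0683]
orientation: [-1.53, -0.355, -0.063]
ft_force: [5.2, -0.6, 0.1]
opening: 0.0217
```

Request:
{"op": "send_rows", "data": {"deltas": [-0.8,-0.2,0,0,0,0,0,0,0,0,0,0]}}

```text
time_s: 11.5
tool_pos: [0.5445, 0.2265, 0.0684]
orientation: [-1.529, -0.355, -0.064]
ft_force: [5.9, 0.5, -0.8]
opening: 0.0218
```

```bash
python3 - <<'E'
from h import *
print(where(),where(TAB),get_state()['ft_force'],get_state()['ft_torque'])
E
```

```text
[-46.66   0.96  -1.25] [97.95  1.03 38.61] [ 5.86265817  0.53865084 -0.75997966] [-0.11663085 -1.22703618 -0.10805112]
```

Stop felt: 5–6 N at edge x = -46.7, twice at the same spot, and near floor contact. That gives s ≈ 27 mm. Now I lower the tab by turning about the edge.

```bash
cat >> h.py <<'E'
def pivot(dx,dz,dtilt,n):
    s=get_state();R0=R.from_rotvec(s['orientation']);p=s['tool_pos']
    R1=R0*R.from_rotvec([0,0,-np.radians(dtilt)])
    print('tilt',np.degrees(np.arcsin(R0.as_matrix()[2,0])).round(2),'yaw',np.degrees(np.arctan2(R0.as_matrix()[1,0],R0.as_matrix()[0,0])).round(2))
    plan(p+R0.apply(EDGE)+(dx*ex+dz*ez)/1000-R1.apply(EDGE),R1,n)
E
python3 - <<'E'
from h import *
pivot(.7,.2,-5,5)
E
```

```text
tilt 15.41 yaw 10.73
[0.8, 1.3, -0.0, -0.0, 0.0, 0.017, 0.8, 1.3, -0.0, -0.0, 0.0, 0.017, 0.8, 1.3, -0.0, -0.0, 0.0, 0.017, 0.8, 1.3, -0.0, -0.0, 0.0, 0.017, 0.9, 1.3, -0.0, -0.0, 0.0, 0.017]
```

Request:
{"op": "send_rows", "data": {"deltas": [0.8,1.3,0,0,0,0.017,0.8,1.3,0,0,0,0.017,0.8,1.3,0,0,0,0.017,0.8,1.3,0,0,0,0.017,0.9,1.3,0,0,0,0.017]}}

```text
time_s: 12.12
tool_pos: [0.5488, 0.2274, 0.0626]
orientation: [-1.543, -0.289, 0.006]
ft_force: [5.7, 0.2, 1.0]
opening: 0.0218
```

Request:
{"op": "send_rows", "data": {"deltas": [0,0,0,0,0,0,0,0,0,0,0,0]}}

```text
time_s: 12.38
tool_pos: [0.5488, 0.2274, 0.0627]
orientation: [-1.543, -0.289, 0.005]
ft_force: [4.3, -0.8, 2.7]
opening: 0.0221
```

```bash
python3 - <<'E'
from h import *
print(where(),where(TAB),get_state()['ft_force'],get_state()['ft_torque'])
pivot(0,0,-1,1)
E
```

```text
[-47.1   1.   -1.3] [100.42   1.19  25.88] [ 4.34727412 -0.77956456  2.72246033] [-0.1004952  -1.14064944 -0.13656139]
tilt 10.44 yaw 10.78
[0.7, 1.3, -0.0, 0.0, 0.0, 0.017]
```

Request:
{"op": "send_rows", "data": {"deltas": [0.8,1.1,0,0,0,0.017,0,0,0,0,0,0]}}

```text
time_s: 12.62
tool_pos: [0.5495, 0.2275, 0.0615]
orientation: [-1.546, -0.275, 0.018]
ft_force: [5.4, 0.2, 2.0]
opening: 0.022
```

```bash
python3 - <<'E'
from h import *
print(where(),where(TAB),get_state()['ft_force'],get_state()['ft_torque'])
E
```

```text
[-47.28   0.97  -1.3 ] [100.7    1.13  23.26] [5.38474785 0.1644434  1.96771417] [-0.06473734 -1.12632947 -0.1339271 ]
```

Request:
{"op": "send_rows", "data": {"deltas": [0.8,1.2,0,0,0,0.017,0,0,0,0,0,0]}}

```text
time_s: 12.88
tool_pos: [0.5502, 0.2277, 0.0603]
orientation: [-1.548, -0.262, 0.032]
ft_force: [5.4, -0.9, 1.5]
opening: 0.0221
```

```bash
python3 - <<'E'
from h import *
print(where(),where(TAB),get_state()['ft_force'],get_state()['ft_torque'])
E
```

```text
[-47.39   0.97  -1.27] [100.99   1.16  20.72] [ 5.38824456 -0.94146534  1.48622272] [-0.04531981 -1.02741285 -0.11045255]
```

Request:
{"op": "send_rows", "data": {"deltas": [0.7,1.2,0,0,0,0.017,0,0,0,0,0,0]}}

```text
time_s: 13.12
tool_pos: [0.5508, 0.2277, 0.0593]
orientation: [-1.551, -0.249, 0.046]
ft_force: [3.4, 0.6, 1.8]
opening: 0.0219
```

```bash
python3 - <<'E'
from h import *
print(where(),where(TAB),get_state()['ft_force'],get_state()['ft_torque'])
im,d,K,D,T=cam('wrist')
im2=read_camera('scene')[0]; c=cv2.resize(im2[150:205,240:345],None,fx=5,fy=5,interpolation=cv2.INTER_CUBIC)
cv2.imwrite('pics/w4.png',np.vstack([cv2.resize(im[100:350],(525,256)),c]))
E
```

```text
[-47.66   0.91  -1.1 ] [101.08   1.09  18.31] [3.43329875 0.55338518 1.78885208] [-0.05426359 -1.15723085 -0.16491013]
```

View pics/w4.png

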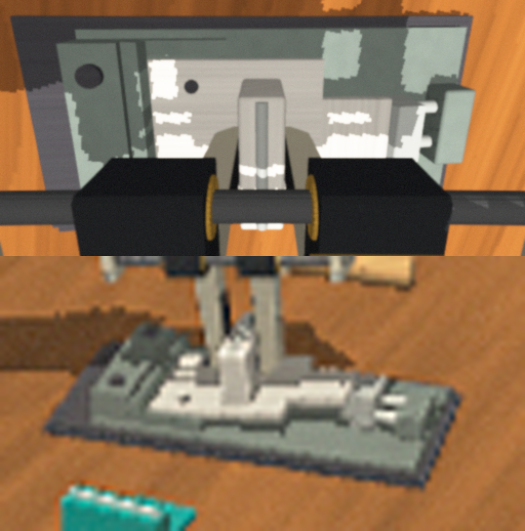

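The picture shows the wide edge under the lip and the tab's end at the catch's face, with the die lying centred.

Request:
{"op": "send_rows", "data": {"deltas": [0.6,1,0,0,0,0.014,0,0,0,0,0,0]}}

```text
time_s: 13.48
tool_pos: [0.5514, 0.2278, 0.0582]
orientation: [-1.553, -0.237, 0.058]
ft_force: [3.5, -0.8, 4.2]
opening: 0.0218
```

```bash
python3 - <<'E'
from h import *
print(where(),where(TAB),get_state()['ft_force'],get_state()['ft_torque'])
E
```

```text
[-47.8    0.87  -1.08] [101.21   1.05  16.09] [ 3.48510209 -0.79399286  4.23608108] [-0.07297154 -1.03676674 -0.12701462]
```

Request:
{"op": "send_rows", "data": {"deltas": [0,0,0,0,0,0,0,0,0,0,0,0,0,0,0,0,0,0,0,0,0,0,0,0], "claw": 0.5}}

```text
time_s: 13.98
tool_pos: [0.5506, 0.2276, 0.0576]
orientation: [-1.554, -0.236, 0.059]
ft_force: [-0.0, 0.2, -0.1]
opening: 0.0466
```

```bash
python3 - <<'E'
from h import *
s=get_state();print(s['ft_force'],s['opening'],where())
im,d,K,D,T=cam('wrist');cv2.imwrite('pics/w5.png',im);W=cloud(d,K,D,T);np.savez('w5.npz',im=im,W=W)
H=np.stack([(W-P)@ex,(W-P)@ey,W[...,2]-.012],-1)*1000
# plate top plane
m=(abs(H[...,1])<44)&(((H[...,0]>-33)&(H[...,0]<0)&(H[...,1]>0))|((H[...,0]>66)&(H[...,0]<90)&(abs(H[...,1])<19)))&(H[...,2]<32)&(H[...,2]>3)
q=H[m];c,*_=np.linalg.lstsq(np.c_[q[:,0],q[:,1],np.ones(len(q))],q[:,2],rcond=None)
print(m.sum(),'tilt',np.degrees(np.arctan(c[0])),np.degrees(np.arctan(c[1])),'top at edge,tab',c[2]-47*c[0],c[2]+101*c[0])
b=(abs(H[...,1])<34)&(H[...,2]>36);print('block',np.nanmean(H[b],0),b.sum())
for y in(-12,0,12):
    k=(abs(H[...,1]-y)<2)&(H[...,0]>84)&(H[...,0]<125);x=H[k];print(y,[(int(a),round(float(np.median(x[abs(x[:,0]-a)<1.2,2])),1)) for a in range(86,124,3) if (abs(x[:,0]-a)<1.2).any()])
E
```

```text
[-0.04407987  0.17477403 -0.08596144] 0.0466257316184654 [-48.73   0.79  -1.59]
5844 tilt 5.8894555920190585 -2.455517517380355 top at edge,tab 7.33311364350827 22.59989838461174
block [ 13.95550039  21.56114864 116.39750432] 47691
-12 [(86, 20.9), (89, 21.2), (92, 21.1), (95, 22.0), (98, 22.2), (101, 21.9), (104, 22.6), (107, 25.1), (110, 25.1), (113, 25.1), (116, 25.1), (119, 25.5), (122, 25.1)]
0 [(86, 20.8), (89, 21.2), (92, 116.8), (95, 21.7), (98, 22.1), (101, 22.2), (104, 23.3), (107, 25.2), (110, 25.1), (113, 24.9), (116, 25.2), (119, 25.4), (122, 25.1)]
12 [(86, 20.7), (89, 21.4), (92, 21.4), (95, 21.9), (98, 22.3), (101, 22.1), (104, 23.1), (107, 25.4), (110, 25.4), (113, 25.1), (116, 25.4), (119, 25.1), (122, 25.3)]
```

View pics/w5.png

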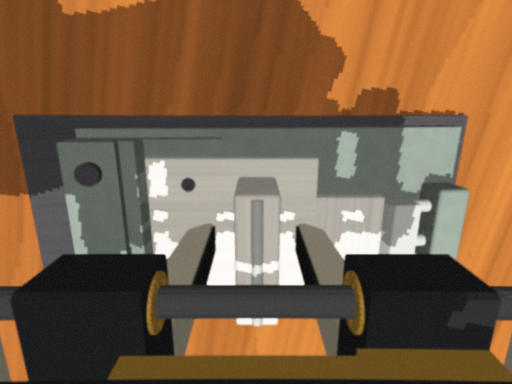

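The die is released and rests at about 6° tilt: its edge is under the lip (column ~145), and its tab end on the catch face has its top ~22 mm above the floor. Next I retreat, close the jaws and go over the tab.

Request:
{"op": "send_rows", "data": {"deltas": [0,-15,0,0,0,0,0,-25,0,0,0,0,0,-25,0,0,0,0,0,0,0,0,0,0]}}

```text
time_s: 14.52
tool_pos: [0.5452, 0.2272, 0.1255]
orientation: [-1.551, -0.241, 0.053]
ft_force: [-0.6, 0.2, 0.3]
opening: 0.0463
```

```bash
python3 - <<'E'
from h import *
a=P+(74*ex+.9*ey+70*ez)/1000; print(a)
plan(a,toolR(10.7),4)
E
```

```text
[0.60104495 0.23997674 0.082     ]
[12.9, 12.5, 0.5, -0.0, 0.0, 0.03, 13.3, 12.1, 0.5, -0.0, 0.0, 0.03, 13.6, 11.7, 0.5, -0.0, 0.0, 0.03, 14.0, 11.3, 0.5, -0.0, 0.0, 0.03]
```

Request:
{"op": "send_rows", "data": {"deltas": [14.1,-1.3,0.5,0,0,0.03,14.1,-1,0.5,0,0,0.03,14.1,-0.4,0.5,0,0,0.03,14.1,0,0.5,0,0,0.03,0,0,0,0,0,0], "claw": 0}}

```text
time_s: 15.15
tool_pos: [0.5994, 0.2383, 0.1282]
orientation: [-1.566, -0.142, 0.151]
ft_force: [0.5, -0.5, 0.3]
opening: 0.0028
```

```bash
python3 - <<'E'
from h import *
a=P+(74*ex+.9*ey+50*ez)/1000
plan(a,toolR(10.7),3);s=get_state();print(s['tool_pos'],s['opening'])
E
```

```text
[0.8, 22.1, 0.5, 0.0, -0.0, -0.002, 0.7, 22.1, 0.4, 0.0, -0.0, -0.002, 0.7, 22.1, 0.4, 0.0, -0.0, -0.002]
[0.5994144  0.23830553 0.12823244] 0.0027511325640466786
```

Request:
{"op": "send_rows", "data": {"deltas": [0.8,22,0.5,0,0,0,0.7,22,0.4,0,0,0,0.7,22,0.4,0,0,0,0,0,0,0,0,0]}}

```text
time_s: 15.65
tool_pos: [0.5979, 0.2394, 0.0613]
orientation: [-1.568, -0.14, 0.156]
ft_force: [0.1, 0.5, 1.1]
opening: 0.0005
```

Request:
{"op": "send_rows", "data": {"deltas": [0,2,0,0,0,0,0,2,0,0,0,0,0,0,0,0,0,0]}}

```text
time_s: 16.02
tool_pos: [0.6005, 0.2405, 0.0599]
orientation: [-1.566, -0.144, 0.151]
ft_force: [0.1, -0.7, -0.9]
opening: 0.0005
```

Request:
{"op": "send_rows", "data": {"deltas": [0,2,0,0,0,0,0,2,0,0,0,0,0,0,0,0,0,0]}}

```text
time_s: 16.4
tool_pos: [0.6002, 0.2404, 0.0552]
orientation: [-1.566, -0.144, 0.152]
ft_force: [0.4, -0.1, 0.6]
opening: 0.0001
```

Request:
{"op": "send_rows", "data": {"deltas": [0,2,0,0,0,0,0,2,0,0,0,0,0,0,0,0,0,0]}}

```text
time_s: 16.77
tool_pos: [0.6006, 0.2404, 0.0525]
orientation: [-1.566, -0.144, 0.151]
ft_force: [-1.0, -1.1, 5.4]
opening: 0.0001
```

Request:
{"op": "send_rows", "data": {"deltas": [0,2,0,0,0,0,0,1,0,0,0,0,0,0,0,0,0,0]}}

```text
time_s: 17.15
tool_pos: [0.6008, 0.2405, 0.05]
orientation: [-1.566, -0.145, 0.15]
ft_force: [-1.8, -1.1, 7.9]
opening: 0.0009
```

Request:
{"op": "send_rows", "data": {"deltas": [0,2,0,0,0,0,0,1,0,0,0,0,0,0,0,0,0,0]}}

```text
time_s: 17.52
tool_pos: [0.6004, 0.2405, 0.0455]
orientation: [-1.566, -0.144, 0.151]
ft_force: [0.1, 0.5, 1.6]
opening: 0.0001
```

Request:
{"op": "send_rows", "data": {"deltas": [0,2,0,0,0,0,0,1,0,0,0,0,0,0,0,0,0,0]}}

```text
time_s: 17.9
tool_pos: [0.6005, 0.2402, 0.0421]
orientation: [-1.566, -0.144, 0.151]
ft_force: [1.6, -1.2, 1.6]
opening: 0.0004
```

Request:
{"op": "send_rows", "data": {"deltas": [0,1.5,0,0,0,0,0,1.5,0,0,0,0,0,0,0,0,0,0]}}

```text
time_s: 18.27
tool_pos: [0.5999, 0.2405, 0.0404]
orientation: [-1.567, -0.144, 0.152]
ft_force: [-0.5, -1.1, 7.6]
opening: 0.0006
```

Request:
{"op": "send_rows", "data": {"deltas": [0,1.5,0,0,0,0,0,0,0,0,0,0]}}

```text
time_s: 18.52
tool_pos: [0.5999, 0.2405, 0.0403]
orientation: [-1.567, -0.144, 0.152]
ft_force: [-3.7, -2.7, 15.2]
opening: 0.0004
```

Request:
{"op": "send_rows", "data": {"deltas": [0,-10,0,0,0,0,0,-40,0,0,0,0,-10,-50,0,0,0,0,-20,-20,-30,0,0,0,0,0,-50,0,0,0]}}

```text
time_s: 19.15
tool_pos: [0.5853, 0.1593, 0.1603]
orientation: [-1.563, -0.151, 0.154]
ft_force: [1.5, 0.3, -0.7]
opening: 0.0005
```

Request:
{"op": "send_rows", "data": {"deltas": [0,0,-20,0,0,0,0,0,0,0,0,0]}}

```text
time_s: 19.4
tool_pos: [0.5901, 0.1351, 0.1572]
orientation: [-1.566, -0.14, 0.15]
ft_force: [-0.5, 0.0, -0.4]
opening: 0.0006
```

```bash
python3 - <<'E'
from h import *
s=get_state();print(s['time_s'],s['ft_force'])
im,d,K,D,T=cam('wrist');W=cloud(d,K,D,T)
top=read_camera('top')[0];cv2.imwrite('pics/w6.png',np.hstack([im,cv2.resize(top[80:280,80:360],(280*384//280,384))[:, :288]]))
H=np.stack([(W-P)@ex,(W-P)@ey,W[...,2]-.012],-1)*1000
m=(abs(H[...,1])<42)&(((H[...,0]>-32)&(H[...,0]<8))|((H[...,0]>66)&(H[...,0]<90)&(abs(H[...,1])<19)))&(H[...,2]<20)
q=H[m];c,*_=np.linalg.lstsq(np.c_[q[:,0],q[:,1],np.ones(len(q))],q[:,2],rcond=None)
print(m.sum(),'tilt',np.degrees(np.arctan(c[:2])),'top at edge,tab',c[2]-47*c[0],c[2]+101*c[0])
b=(abs(H[...,1])<50)&(H[...,2]>40)&(H[...,2]<52);print('blocktop',np.nanmean(H[b],0),b.sum())
for y in(-12,0,12):
    k=(abs(H[...,1]-y)<2)&(H[...,0]>84)&(H[...,0]<125);x=H[k];print(y,[(int(a),round(float(np.median(x[abs(x[:,0]-a)<1.2,2])),1)) for a in range(86,124,3) if (abs(x[:,0]-a)<1.2).any()])
E
```

```text
19.4 [-0.46874011  0.01752571 -0.40602166]
6240 tilt [0.02002123 0.11005427] top at edge,tab 5.061518371301832 5.113234961415636
blocktop [27.08538886  1.68116654 45.33367323] 3064
-12 [(86, 5.1), (89, 4.5), (92, 5.0), (95, 5.2), (98, 13.0), (101, 20.0), (104, 25.1), (107, 25.0), (110, 25.0), (113, 25.4), (116, 25.0), (119, 24.9)]
0 [(86, 5.3), (89, 5.1), (92, 5.1), (95, 5.7), (98, 13.5), (101, 19.5), (104, 25.3), (107, 25.1), (110, 25.1), (113, 25.0), (116, 25.2), (119, 25.0), (122, 23.5)]
12 [(86, 5.3), (89, 5.1), (92, 5.0), (95, 5.6), (98, 12.7), (101, 19.9), (104, 25.6), (107, 25.1), (110, 25.6), (113, 25.2), (116, 25.1), (119, 25.6)]
```

View pics/w6.png

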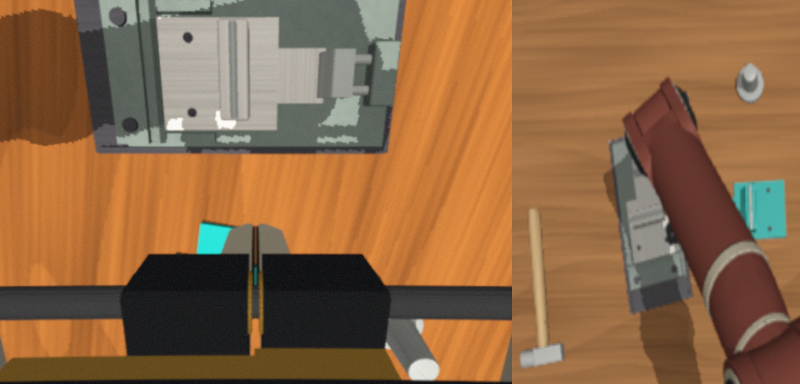

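The die lies flat (0.02° along, 0.1° across), with the catch out over the tab at columns 320–355. The hammer and stake are unmoved, and the robot is clear.

```bash
python3 -c "
from plant import *
print(sign_off(), get_state()['time_s'])"
```

```text
the job is handed in; nothing more can be done
the job is handed in; nothing more can be done
```

The die is fitted in the holder, and I handed the job in shortly after 19.4 s on the clock (limit 64 s).

- **Insertion:** I held the die by its block at about 15° tilt and slid the wide edge under the lip. It met the stop at about 4–6 N, at the same spot on two tries, which puts s at about 27 mm.
- **Tab and catch:** I lowered the tab onto the catch face and let go, and the die rested there at about 6°. Closed fingertips then pushed the tab down. The force rose to about 8 N, dropped as the catch snapped, and I finished with a 15 N press onto the floor.
- **Last checks:** The plate is flat to about 0.1°, with its top at the same height at both ends. The catch is out over the tab, and the robot is clear with about zero force.
- **Disagreements:** Heights from the depth image read about 1 mm low: the plate top measured 5.1 mm where 6 mm was expected. The arm's own floor reading was off by a similar amount. I took both as calibration error.
- **Bystanders:** The hammer and stake look unmoved in the last top view. The tray was outside that view and the arm never went near it after the start, so I did not check it again.

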